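# Set the paper guide to the marked stop

## Task

Set the paper guide of the punching gauge for the next batch: press down the pad in the middle of the sliding carriage to free its brake, and with the pad kept down push the carriage along the rail right up against the stop that has the pointed tab. Then let the pad come up so that the brake holds it there, and come away. This is only pressing and pushing with the fingertips: lift and carry nothing, do not force the carriage along with its brake on, and leave the things lying around where they are.

Things in the scene. Friction and masses are not known exactly. Their poses are not given: they have to be found in the camera images.
- gauge: Punching gauge, fixed to the worktop: grey base plate 130 x 370 x 8 mm with a steel rail (18 mm wide, top 30 mm above the worktop) along its y axis, 35 mm to the +x side of the plate's middle. Origin: centre of the plate's underside, on the worktop; y runs along the rail, z up.
- pad_top (a point): Centre of the top of the grey ribbed press pad (42 mm across the rail, 46 mm along it) in the middle of the black carriage, 52 mm above the worktop when up; its y axis runs along the rail. It lies between the carriage's two raised shoulders, in a gap 52 mm long along the rail and open across it: a fingertip in the gap can press the pad and push against a shoulder.
- pad (a joint): Press depth of the pad in m: 0 up (brake on), 0.008 fully down. A spring pushes it up with 6 N, rising to 8 N at the bottom. The brake eases as the pad goes down and is quite off from 3 mm on.
- carriage_mid (a point): Middle of the carriage (black, 84 mm along the rail, 50 mm across), 26 mm above the worktop. Its two shoulders are 16 mm thick, their tops 64 mm above the worktop. An aluminium paper guide, 8 mm thick, reaches 78 mm from this point to the gauge's -x side, its top 30 mm above the worktop.
- carriage (a joint): Position of the carriage along the rail in m: 0 in the middle of the rail, positive towards the gauge's +y. With the pad up the brake holds it against about 15 N; with the pad down it slides with 1 to 3 N.
- marked_stop_mid (a point): Middle of the marked stop, 26 mm above the worktop: fixed aluminium block on the rail, at either end, 22 mm along the rail, 36 mm across, top at 41 mm, with a small black knob on top (to 51 mm) and, unlike the other stop, a flat pointed tab reaching 51 mm to the gauge's -x side. The carriage touches it when carriage_mid is 53 mm from this point.
- plain_stop_mid (a point): Middle of the other stop: the same block and knob without tab, at the other end of the rail; not the one to use.
- eraser: Loose eraser, 34 x 46 x 12 mm, lying on the base plate near its +y end; origin at its underside. Leave alone.
- battery: Loose square battery, 28 x 31 x 47 mm, standing on the base plate near its -y end; origin at its underside. Leave alone.
- clip_tin: Loose round tin, diameter 66 mm, 30 mm high, on the worktop to the left of the gauge; origin at its underside. Leave alone.
- highlighter: Loose highlighter pen, 129 x 29 x 22 mm, lying on the worktop to the right of the gauge; origin at its underside. Leave alone.

How it is judged:
By the outcome, as a careful person would: the job done as asked, in the order asked, and still so for the second after the job is handed in, with the robot touching nothing.
It also fails if it takes over 38 s, if anything falls off the work surface, if the arm or the gripper's body presses on something with over 40 N, if the wrist force passes 120 N, or if a joint passes its speed limit or range.

## Robot

A 6-joint arm with a two-finger parallel gripper is mounted at the origin on a cart in front of the work surface, level with it; the furniture and walls round the work are solid. World frame = base frame: x ahead of the robot, y to its left, z up, the work surface at z = 0. Lengths are in m, angles in rad, forces in N, time in s.
With the tool pointing down it reaches from about 0.35 to 0.975 m from the base axis. Payload 4.9 kg.
Tool frame: the origin (TCP) lies at the very end of the fingers, on their centre line; the grasp point (between the pads) lies 19 mm behind it (pinch_z is the distance from the TCP to the grasp point, in m); z points along the fingers, y is the line along which they close (so a half turn about z gives the same grasp; the last joint's range is limited). The gripper opens to 85 mm and grips with 20 to 120 N. Pads are 22 mm wide; open, the fingers measure 114 mm over their backs; the gripper's body (76 mm by 85 mm) begins 54 mm behind the grasp point. The pads swing forward as they close: fully open they stand 13 mm farther back than shut.
Start: joints at [1.165, 0.053, 1.613, -0, 1.476, -0.119], TCP at [0.177, 0.599, 0.207] pointing down, gripper open.
Joint ranges: [-3.01, 3.01], [-1.01, 2.22], [0.06, 2.58], [-1.02, 4.17], [0.09, 2.62], [-3.14, 3.14]. Speed limits (rad/s): [2.57, 2.57, 3.14, 3.14, 3.14, 3.14].

## Interface

Orientations are given as a unit quaternion [w, x, y, z].
In Python, from plant import * gives the robot as it stands. The module is installed in compiled form; this text tells all that it offers.
- The arm moves only by the tool play_rows, never from a script. Its arguments are lists of equal length, an entry for each row: "linear": the shift along the world's x, y, z in m, a list of three; "turn": the turn about the world's z in degrees. A call has 1 to 8 rows; each row shifts and turns the commanded pose from where the row before left it; what a row does not reach is not made up. A row lasts 1/8 s, in which the tool goes at most 62.5 mm and 10.7 degrees, less where a joint would pass 70% of its speed; a pose out of reach is approached as far as the arm can. A call is refused whole if a number of a shift passes 0.0625 or a number of a turn 10.7, either way. A call with a gripper value outside its range is refused whole. "hand" is the finger opening in m, from 0 to 0.0854, set as the call begins (left out, the last holds). The fingers move at their own pace and stop on an object; the grip force is fixed at half the most. Time passes only in rows, so rows that do not move let the fingers close. It gives the time, the measured TCP pose, the force, the opening and the grip force at its end, in the units of the state.
- state(): the state, without advancing time (a new reading comes with each control period).
- grab_frame(name): name is "scene" or "top" or "wrist"; returns the picture (400x640x3 uint8, red, green, blue); there is no depth.
- camera_info(name): a dict with "camera_matrix" (3x3 intrinsics, pixels), "origin" and "attitude" of the camera in the world; the wrist camera has in their place "mount" (4x4, takes a point from camera to tool coordinates, whose origin is the TCP and whose axes are the flange's). Camera axes: x right, y down, z forward; pixel columns grow to the right and rows downward; lengths in m; the calibration is good to about 2 mm. A picture is of the moment at which its call begins: read the wrist's pose just before it. camera_info takes no time and is no camera call.
- job_done(): hands the job in; it is judged then, once.
Trained networks look in the newest picture that a camera, given by its name, has taken for a name from the list of things; names that differ only in an ending like _2 or _b are one class to them, and where a whole thing is asked for, a point or a joint stands for the part that bears it (a point fixed in the world has none). Each returns a list of dicts, best first, with "p" (0 to 1); they miss things now and then, are a little off and sometimes report something else, mostly with a low value. They report only what shows in the picture. A call takes as long as a camera call.
- trace(camera, thing): "region" (400x640 bool, what is visible of it) and "location" ([column, row] in pixels, amid what is visible of it).
The state is a dict: "time": time; "joint_pos": joint angles; "joint_vel": joint speeds; "joint_efforts": joint torques, N m; "tool_pos": TCP position; "tool_rot": TCP orientation; "contact_force": force on the tool from outside, world axes, zero at the start; "ft_torque": the same for the moment, N m; "gripper_width": opening from 0.0 (shut) to 1.0 (fully open); "grasp_force": force on a finger pad.
Only numpy, scipy, OpenCV 4.12 (cv2) and the standard library are available. Lean on these libraries where they do the work, as an engineer would, in place of code of your own. Each camera call takes 0.05 s, during which the arm holds its last target. There are 200 camera calls.

## Working session

There is one attempt and no reset: what is moved stays moved. The work goes in short steps, Python scripts to look and compute and a tool call to move; the robot and the scene stay as the last step left them, time stands still between calls to the robot, and variables do not carry over. Pictures are saved under pics/ and viewed, at most 11 in all, crops included, and the job is handed in when it is done.

Besides the shell and the picture viewer there is one more tool, called after "Request:" as name(argument=value, ...), one argument or row to a line, values as JSON. play_rows: Moves the arm, as the interface text tells. Its arguments: {"type":"object","properties":{"linear":{"type":"array","items":{"type":"array","items":{"type":"number"}}},"turn":{"type":"array","items":{"type":"number"}},"hand":{"type":"number"}},"required":["linear","turn"]}

```bash
mkdir -p pics; cat > h.py <<'E'
from plant import *
import numpy as np, cv2
from scipy.spatial.transform import Rotation as R
def cam(n):
    c=camera_info(n); K=np.array(c["camera_matrix"])
    if n=="wrist":
        s=state(); q=s["tool_rot"]; T=np.eye(4); T[:3,:3]=R.from_quat([q[1],q[2],q[3],q[0]]).as_matrix(); T[:3,3]=s["tool_pos"]
        M=T@np.array(c["mount"]); return K,M[:3,:3],M[:3,3]
    A=np.array(c["attitude"],float)
    Rm=A if A.shape==(3,3) else R.from_quat([A[1],A[2],A[3],A[0]]).as_matrix()
    return K,Rm,np.array(c["origin"])
def ray(C,px):
    K,Rm,o=C; d=Rm@np.linalg.solve(K,[px[0],px[1],1]); return o,d/np.linalg.norm(d)
def atz(C,px,z):
    o,d=ray(C,px); return o+d*(z-o[2])/d[2]
def tri(rs):
    A=0;b=0
    for o,d in rs:
        P=np.eye(3)-np.outer(d,d); A=A+P; b=b+P@o
    return np.linalg.solve(A,b)
def proj(C,p):
    K,Rm,o=C; v=K@(Rm.T@(np.array(p)-o)); return v[:2]/v[2]
def save(n,im): cv2.imwrite(f"pics/{n}.png",cv2.cvtColor(im,cv2.COLOR_RGB2BGR))
E
python3 - <<'E'
from h import *
print({k:np.round(v,3) for k,v in state().items()})
print(camera_info("top"))
Z=dict(pad_top=.052,carriage_mid=.026,marked_stop_mid=.04,plain_stop_mid=.04,gauge=.008,eraser=.02,battery=.055)
C={}
for n in ("top","scene"):
    C[n]=cam(n); im=grab_frame(n); save(n,im)
    for t in Z:
        for r in trace(n,t)[:2]:
            reg=r["region"].astype(np.uint8); print(n,t,round(r["p"],2),np.round(r["location"]),cv2.minAreaRect(cv2.findNonZero(reg)),np.round(atz(C[n],r["location"],Z[t]),3))
E
```

```text
{'time': np.float64(0.0), 'joint_pos': array([ 1.165,  0.053,  1.614,  0.   ,  1.476, -0.119]), 'joint_vel': array([-0.   ,  0.002,  0.   ,  0.002,  0.   ,  0.   ]), 'joint_efforts': array([-2.0000e-03, -3.9368e+01, -3.7017e+01, -0.0000e+00,  7.0000e-03,
        0.0000e+00]), 'tool_pos': array([0.177, 0.599, 0.205]), 'tool_rot': array([-0.   ,  0.143,  0.99 , -0.001]), 'contact_force': array([0.509, 0.122, 0.539]), 'ft_torque': array([0.013, 0.009, 0.021]), 'grasp_force': np.float64(0.0), 'gripper_width': np.float64(0.999)}
{'camera_matrix': array([[409.96183765,   0.        , 331.52891327],
       [  0.        , 409.96183765, 199.22165663],
       [  0.        ,   0.        ,   1.        ]]), 'origin': array([0.29992344, 0.01161906, 1.14158148]), 'attitude': array([ 0.05841042, -0.70004797,  0.71005854, -0.04835221])}
top pad_top 0.5 [321. 179.] ((323.5, 180.0), (16.0, 17.0), 90.0) [0.521 0.054 0.052]
top carriage_mid 0.58 [321. 181.] ((322.3962707519531, 189.52340698242188), (31.124128341674805, 37.5622444152832), 9.090276718139648) [0.52  0.054 0.026]
top carriage_mid 0.25 [324. 1
[... 1027 characters left out ...]
431640625) [0.445 0.003 0.04 ]
scene plain_stop_mid 0.73 [345. 226.] ((346.1778259277344, 224.32553100585938), (11.715017318725586, 16.630409240722656), 55.00798034667969) [ 0.468 -0.11   0.04 ]
scene plain_stop_mid 0.32 [279. 180.] ((277.5, 183.5), (9.0, 5.0), 90.0) [0.461 0.185 0.04 ]
scene gauge 0.66 [312. 211.] ((317.611572265625, 209.35769653320312), (102.87889099121094, 48.76442337036133), 52.12501525878906) [0.468 0.03  0.008]
scene gauge 0.43 [253. 158.] ((252.5, 159.0), (16.0, 19.0), 90.0) [0.498 0.394 0.008]
scene eraser 0.4 [321. 194.] ((316.0, 194.0), (30.0, 38.0), 90.0) [0.532 0.069 0.02 ]
scene battery 0.76 [322. 234.] ((324.0, 236.5), (17.0, 10.0), 90.0) [ 0.389 -0.11   0.055]
```

```bash
python3 - <<'E'
import cv2
a=cv2.imread("pics/top.png")[110:280,200:450]
cv2.imwrite("pics/topc.png",cv2.resize(a,None,fx=3.2,fy=3.2,interpolation=2))
a=cv2.imread("pics/scene.png")[130:270,220:400]
cv2.imwrite("pics/scenec.png",cv2.resize(a,None,fx=4,fy=4,interpolation=2))
E
```

```text
(no output)
```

View pics/topc.png

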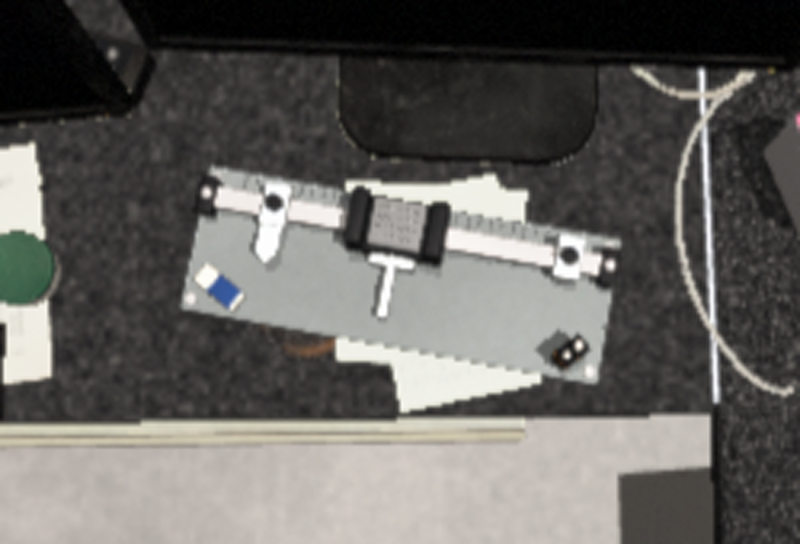

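View pics/scenec.png

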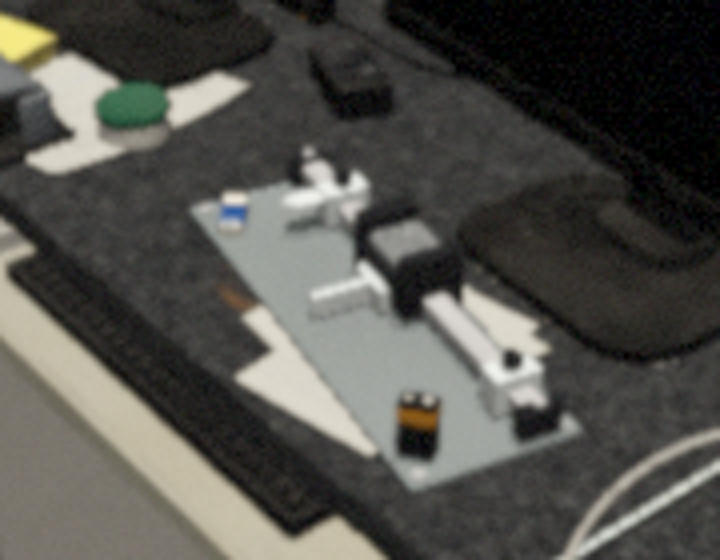

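The marked stop (with the tab) is at the left, +y end: its knob is at about px (285,173) in the top picture. The plain stop's knob is at (378,190), and the pad is between them at (324,180). The monitor stands beyond the rail, at rows above 125.

```bash
python3 - <<'E'
from h import *
T=cam("top");S=cam("scene")
tc=lambda x,y:(200+x/3.2-.35,110+y/3.2-.35)
sc=lambda x,y:(220+x/4-.37,130+y/4-.37)
for n,a,b,z in (("mk",(273,202),(351,181),.051),("pl",(570,256),(513,358),.051),("pad",(398,223),(404,243),.052)):
    p,q=tc(*a),sc(*b)
    print(n,atz(T,p,z),atz(S,q,z),tri([ray(T,p),ray(S,q)]))
m=atz(T,tc(273,202),.051);p=atz(T,tc(570,256),.051);d=p-m
print(np.degrees(np.arctan2(-d[1],-d[0])),np.linalg.norm(d))
print(camera_info("wrist"))
E
```

```text
mk [0.54090419 0.151922   0.051     ] [0.5356727  0.13872412 0.051     ] [0.5444784  0.15250006 0.04045017]
pl [ 0.49031249 -0.098934    0.051     ] [ 0.48553966 -0.10130941  0.051     ] [ 0.48989041 -0.09856409  0.04749094]
pad [0.52077879 0.04569514 0.052     ] [0.51341444 0.04742839 0.052     ] [0.51807534 0.04764818 0.05061555]
78.59775014116083 0.25590672068442977
{'camera_matrix': array([[335.57633661,   0.        , 325.55709958],
       [  0.        , 335.57633661, 201.72487192],
       [  0.        ,   0.        ,   1.        ]]), 'mount': array([[-1.19063296e-04, -9.61147392e-01, -2.76035644e-01,
         6.92948120e-02],
       [ 9.99999805e-01,  5.48450199e-05, -6.22301593e-04,
         8.87636667e-04],
       [ 6.13262734e-04, -2.76035664e-01,  9.61147198e-01,
        -1.66574966e-01],
       [ 0.00000000e+00,  0.00000000e+00,  0.00000000e+00,
         1.00000000e+00]])}
```

Request:
play_rows(
  linear=[
    [0.01,-0.02,0],
    [0.02,-0.04,0],
    [0.02,-0.04,0],
    [0.02,-0.04,0],
    [0.02,-0.04,0],
    [0.02,-0.04,0],
    [0.02,-0.04,0],
    [0.02,-0.04,0],
  ],
  turn=[0,1,1,1,1,1,0,0],
  hand=0,
)

```text
time: 1.8
tool_pos: [0.3273, 0.2982, 0.2068]
tool_rot: [0.0, 0.099, 0.995, 0.0]
contact_force: [-0.1, -0.5, 0.9]
gripper_width: 0.0
grasp_force: 0.0
```

Request:
play_rows(
  linear=[
    [0.03,-0.04,0],
    [0.03,-0.04,0],
    [0.03,-0.04,0],
    [0.03,-0.04,0],
    [0.03,-0.04,0],
    [0.02,-0.03,-0.01],
    [0.01,-0.02,-0.01],
    [0,0,0],
  ],
  turn=[0,0,0,0,0,0,0,0],
)

```text
time: 2.8
tool_pos: [0.5066, 0.0484, 0.1855]
tool_rot: [-0.001, 0.101, 0.995, -0.0]
contact_force: [0.0, 0.3, -0.1]
gripper_width: -0.001
grasp_force: 0.0
```

```bash
python3 - <<'E'
from h import *
C=cam("wrist"); im=grab_frame("wrist"); save("w1",im)
s=state(); print(s["time"],s["tool_pos"],s["tool_rot"],s["contact_force"],s["gripper_width"])
np.save("w1.npy",np.hstack([C[0].ravel(),C[1].ravel(),C[2]]))
for t,z in (("pad_top",.052),("marked_stop_mid",.041),("carriage_mid",.05)):
    for r in trace("wrist",t)[:2]:
        print(t,round(r["p"],2),r["location"],cv2.minAreaRect(cv2.findNonZero(r["region"].astype(np.uint8))),atz(C,r["location"],z))
E
```

```text
2.85 [0.5065479  0.04919354 0.18615898] [-5.79673666e-04  1.00234247e-01  9.94963684e-01  1.63170000e-04] [-0.57911867 -0.48401136  0.25790438] -0.0010356302320912228
pad_top 0.86 [329.1, 196.4] ((329.0, 198.5), (45.0, 50.0), 90.0) [0.51865597 0.04987115 0.052     ]
marked_stop_mid 0.88 [437.4, 181.5] ((436.0, 178.0), (70.0, 32.0), 90.0) [0.52781764 0.15284153 0.041     ]
carriage_mid 0.57 [330.4, 195.3] ((327.9999694824219, 170.5), (112.99998474121094, 91.99998474121094), 90.0) [0.51838802 0.05117946 0.05      ]
```

View pics/w1.png

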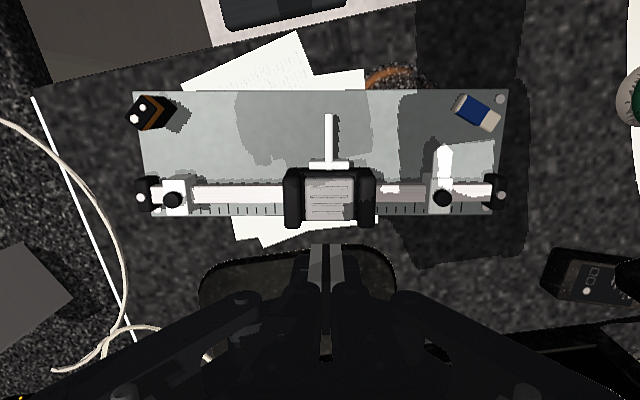

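The pad spans columns 305–354, with its centre near (329,199). The knobs are at (172,199) for the plain stop and (443,198) for the marked one, so the fingers are aligned with the rail.

```bash
python3 - <<'E'
from h import *
C=cam("wrist");T=cam("top")
tc=lambda x,y:(200+x/3.2-.35,110+y/3.2-.35)
P={}
for n,w,t,z in (("mk",(443,198),(273,202),.051),("pl",(172,199),(570,256),.051),("pad",(329.3,199),(398,223),.052)):
    P[n]=atz(C,w,z); print(n,P[n],tri([ray(C,w),ray(T,tc(*t))]))
d=P["mk"]-P["pl"];u=d/np.linalg.norm(d);print(u,(P["mk"]-P["pad"])@u, P["pad"]-P["mk"]-u*((P["pad"]-P["mk"])@u))
# shoulder inner edges, stop edges
for px in ((304,198),(354,198)): print(atz(C,px,.06))
E
```

```text
mk [0.54248188 0.15572871 0.051     ] [0.53628322 0.14969827 0.0702216 ]
pl [ 0.4933836  -0.09311726  0.051     ] [ 0.49435704 -0.10037626  0.03684309]
pad [0.52217172 0.05131978 0.052     ] [0.52873582 0.04832968 0.02160543]
[ 1.93572097e-01  9.81086053e-01 -2.18855122e-16] 0.10636563220407996 [ 2.79255327e-04 -5.50981631e-05  1.00000000e-03]
[0.51450777 0.02934233 0.06      ]
[0.52346296 0.07383236 0.06      ]
```

Request:
play_rows(
  linear=[
    [0.005,0,-0.03],
    [0.005,0,-0.03],
    [0.004,0,-0.025],
    [0,0,-0.01],
    [0,0,0],
  ],
  turn=[0,0,0,0,0],
)

```text
time: 3.62
tool_pos: [0.5204, 0.05, 0.0915]
tool_rot: [-0.0, 0.099, 0.995, -0.0]
contact_force: [-0.2, -0.5, 0.0]
gripper_width: 0.002
grasp_force: 0.0
```

```bash
python3 - <<'E'
from h import *
C=cam("wrist"); im=grab_frame("wrist"); save("w2",im)
s=state(); tp=s["tool_pos"]; print(s["time"],tp,s["contact_force"])
for r in trace("wrist","pad_top")[:1]:
    print(r["p"],r["location"],cv2.boundingRect(cv2.findNonZero(r["region"].astype(np.uint8))),atz(C,r["location"],.052))
print("tip proj",proj(C,tp), "below at pad", proj(C,[tp[0],tp[1],.052]))
E
```

```text
3.675 [0.52110093 0.04981065 0.09238683] [ 0.71701193 -0.51944836  1.01668536]
0.72 [322.1, 212.2] (288, 184, 71, 64) [0.51712321 0.04905886 0.052     ]
tip proj [324.18260116 242.10246007] below at pad [324.46678184 217.71758174]
```

View pics/w2.png

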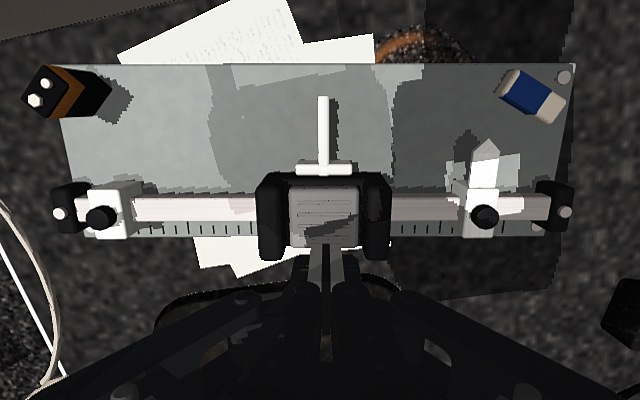

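The pad is at columns 289–359 and rows 186–248, so its centre is (324,217). The fingertip's projection onto it is (324,218), so the tip is centred. Descending now.

Request:
play_rows(
  linear=[
    [0,0,-0.02],
    [0,0,-0.012],
    [0,0,-0.006],
    [0,0,-0.004],
    [0,0,-0.003],
    [0,0,0],
    [0,0,0],
  ],
  turn=[0,0,0,0,0,0,0],
)

```text
time: 4.6
tool_pos: [0.521, 0.0494, 0.0468]
tool_rot: [0.0, 0.1, 0.995, 0.0]
contact_force: [-0.5, -0.7, 0.5]
gripper_width: 0.001
grasp_force: 0.0
```

Request:
play_rows(
  linear=[
    [0,0,-0.001],
    [0,0,0],
  ],
  turn=[0,0],
)

```text
time: 4.85
tool_pos: [0.5208, 0.0495, 0.0455]
tool_rot: [-0.0, 0.1, 0.995, 0.0]
contact_force: [-0.0, -0.3, 0.9]
gripper_width: -0.001
grasp_force: 0.0
```

```bash
python3 - <<'E'
from h import *
for n in ("wrist","scene"):
    im=grab_frame(n); save(n+"3",im)
    s=state(); print(s["time"],s["tool_pos"],s["contact_force"],s["ft_torque"])
a=cv2.imread("pics/scene3.png")[130:250,240:400]
b=cv2.imread("pics/wrist3.png")[120:320,160:480]
cv2.imwrite("pics/c3.png",np.vstack([cv2.resize(a,(440,300)),cv2.resize(b,(440,275))]))
E
```

```text
4.9 [0.52079838 0.04947993 0.04552585] [-0.26337077 -0.31292951 -0.01348015] [ 0.01516197 -0.01632454  0.01016806]
4.95 [0.52080267 0.04944912 0.04551882] [ 0.02635832 -0.96718109  0.74004918] [-0.09935209  0.0141162   0.09244008]
```

View pics/c3.png

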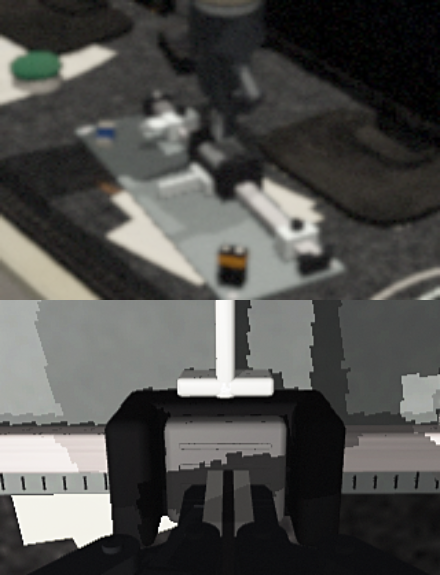

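The tip is centred over the pad between the shoulders, but there is no force yet. I'll go down in small steps and watch the force.

Request:
play_rows(
  linear=[
    [0,0,-0.001],
    [0,0,-0.001],
    [0,0,0],
  ],
  turn=[0,0,0],
)

```text
time: 5.32
tool_pos: [0.5207, 0.0495, 0.0434]
tool_rot: [-0.0, 0.1, 0.995, -0.0]
contact_force: [-0.7, -0.3, -0.0]
gripper_width: -0.001
grasp_force: 0.0
```

```bash
python3 - <<'E'
from h import *
C=cam("wrist");im=grab_frame("wrist"); save("w4",im)
s=state(); tp=s["tool_pos"];print(tp,s["joint_efforts"],s["contact_force"])
print("tip",proj(C,tp))
for z in (.052,.044,.038,.030):
    u=np.array([.1936,.981]);v=np.array([u[1],-u[0]])
    c=np.array([.521,.0495])
    print(z,[np.round(proj(C,[*(c+a*.023*u+b*.021*v),z])) for a,b in ((-1,-1),(1,-1),(1,1),(-1,1))])
b=cv2.imread("pics/w4.png")[170:320,220:430]
b=cv2.convertScaleAbs(b,alpha=1.6,beta=20)
cv2.imwrite("pics/c4.png",cv2.resize(b,None,fx=3.8,fy=3.8,interpolation=2))
E
```

```text
[0.52073349 0.04946085 0.04341247] [ 5.73265766e-05 -3.15380645e+01 -3.27937925e+01 -2.88932906e-04
  1.19009546e-03 -6.24590257e-06] [-0.03708768  0.02128843  0.16619444]
tip [324.26797008 240.35250671]
0.052 [array([277., 208.]), array([371., 208.]), array([368., 284.]), array([281., 284.])]
0.044 [array([280., 204.]), array([369., 203.]), array([367., 277.]), array([283., 277.])]
0.038 [array([281., 200.]), array([367., 200.]), array([365., 271.]), array([284., 272.])]
0.03 [array([283., 196.]), array([366., 196.]), array([364., 265.]), array([286., 265.])]
```

View pics/c4.png

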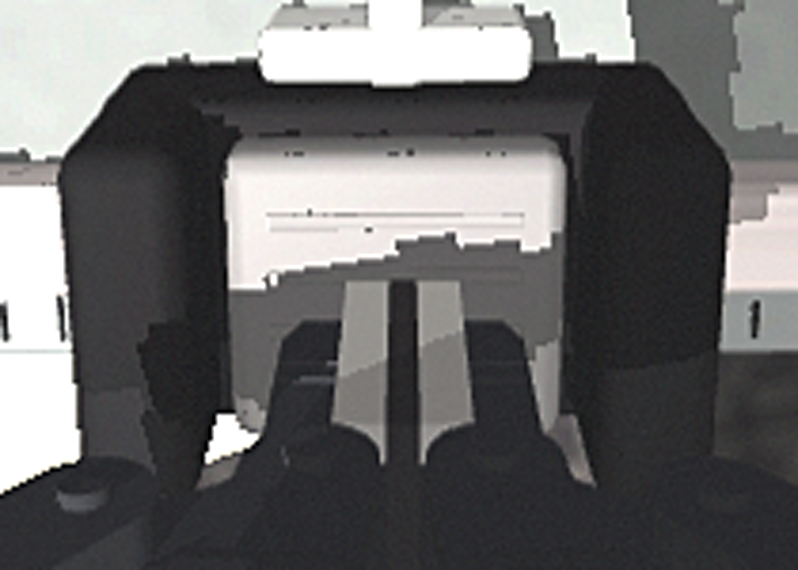

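The pad edges (columns 280–369, rows 206–283) put its surface about level with the tip, so the pad seems to be lower than the text says in the readings. I'll keep going down by force.

Request:
play_rows(
  linear=[
    [0,0,-0.001],
    [0,0,0],
  ],
  turn=[0,0],
)

```text
time: 5.62
tool_pos: [0.5207, 0.0495, 0.0424]
tool_rot: [-0.0, 0.1, 0.995, -0.0]
contact_force: [-1.0, -1.0, 0.3]
gripper_width: 0.002
grasp_force: 0.0
```

Request:
play_rows(
  linear=[
    [0,0,-0.001],
    [0,0,0],
  ],
  turn=[0,0],
)

```text
time: 5.88
tool_pos: [0.5207, 0.0494, 0.0414]
tool_rot: [-0.0, 0.1, 0.995, -0.0]
contact_force: [0.2, 0.3, 0.0]
gripper_width: -0.001
grasp_force: 0.0
```

Request:
play_rows(
  linear=[
    [0,0,-0.001],
    [0,0,0],
  ],
  turn=[0,0],
)

```text
time: 6.12
tool_pos: [0.5207, 0.0495, 0.0404]
tool_rot: [-0.0, 0.1, 0.995, 0.0]
contact_force: [0.2, 0.3, 0.2]
gripper_width: 0.001
grasp_force: 0.0
```

Request:
play_rows(
  linear=[
    [0,0,-0.001],
    [0,0,0],
  ],
  turn=[0,0],
)

```text
time: 6.38
tool_pos: [0.5207, 0.0495, 0.0394]
tool_rot: [-0.0, 0.1, 0.995, -0.0]
contact_force: [0.1, 1.3, -1.0]
gripper_width: -0.001
grasp_force: 0.0
```

Request:
play_rows(
  linear=[
    [0,0,-0.001],
    [0,0,0],
  ],
  turn=[0,0],
)

```text
time: 6.62
tool_pos: [0.5207, 0.0495, 0.0384]
tool_rot: [-0.0, 0.1, 0.995, -0.0]
contact_force: [-0.6, -0.2, -0.4]
gripper_width: 0.004
grasp_force: 0.0
```

```bash
python3 - <<'E'
from h import *
C=cam("wrist");im=grab_frame("wrist"); save("w5",im)
a=cv2.imread("pics/w1.png")
s=state();print(s["tool_pos"],s["contact_force"],s["joint_efforts"])
b=im[:,:,::-1]
b=cv2.convertScaleAbs(b[170:320,220:430],alpha=1.6,beta=20)
cv2.imwrite("pics/c5.png",cv2.resize(b,None,fx=3.8,fy=3.8,interpolation=2))
E
```

```text
[0.52075126 0.04945016 0.0384442 ] [ 0.4356623   0.24760469 -0.49158233] [-1.24749327e-03 -3.16736233e+01 -3.26188767e+01 -3.95810384e-04
  3.82927792e-04  3.31970671e-05]
```

View pics/c5.png

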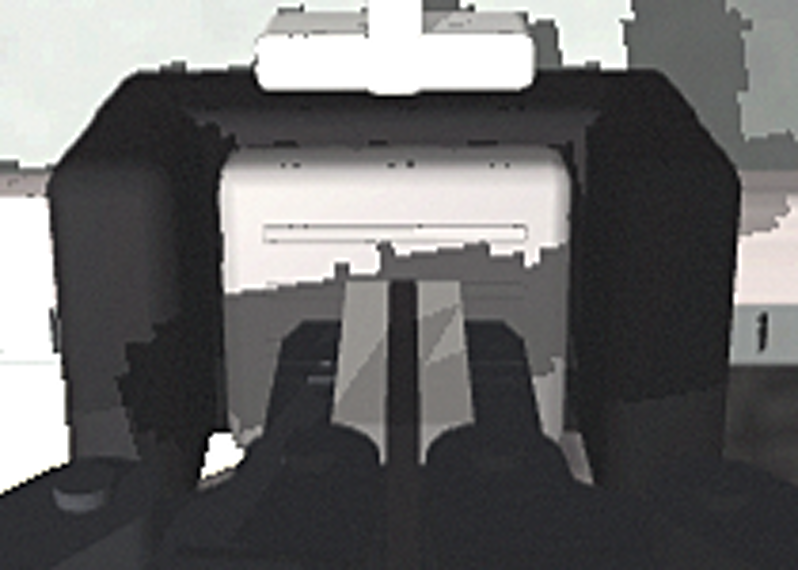

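The pad still moves in the picture together with the carriage and the force is zero, so there is no contact yet. Going on in small steps.

Request:
play_rows(
  linear=[
    [0,0,-0.001],
    [0,0,-0.001],
    [0,0,0],
  ],
  turn=[0,0,0],
)

```text
time: 7.05
tool_pos: [0.5207, 0.0495, 0.0363]
tool_rot: [-0.0, 0.1, 0.995, -0.0]
contact_force: [-0.6, 0.6, 1.0]
gripper_width: -0.001
grasp_force: 0.0
```

Request:
play_rows(
  linear=[
    [0,0,-0.001],
    [0,0,-0.001],
    [0,0,0],
  ],
  turn=[0,0,0],
)

```text
time: 7.42
tool_pos: [0.5207, 0.0495, 0.0344]
tool_rot: [-0.0, 0.1, 0.995, -0.0]
contact_force: [0.3, 0.4, 0.6]
gripper_width: 0.004
grasp_force: 0.0
```

Knob spacing in the two wrist pictures confirms the carriage heights from the text. In the picture the finger end also sits farther back than the TCP reading says. I'll keep lowering on force, with the body still well clear of the shoulders.

Request:
play_rows(
  linear=[
    [0,0,-0.001],
    [0,0,-0.001],
    [0,0,-0.001],
    [0,0,0],
  ],
  turn=[0,0,0,0],
)

```text
time: 7.92
tool_pos: [0.5207, 0.0495, 0.0314]
tool_rot: [-0.0, 0.1, 0.995, -0.0]
contact_force: [-0.3, 0.6, -0.2]
gripper_width: 0.001
grasp_force: 0.0
```

```bash
python3 - <<'E'
from h import *
C=cam("wrist");im=grab_frame("wrist"); save("w6",im)
s=state();print(s["time"],s["tool_pos"],s["contact_force"])
b=cv2.convertScaleAbs(im[170:320,220:430,::-1],alpha=1.6,beta=20)
S=grab_frame("scene")[130:250,250:390,::-1]
b=cv2.resize(b,(560,400));S=cv2.resize(cv2.convertScaleAbs(S,alpha=1.5,beta=20),(233,200))
o=np.zeros((400,793,3),np.uint8);o[:,:560]=b;o[:200,560:]=S
cv2.imwrite("pics/c6.png",o)
E
```

```text
7.975 [0.52074268 0.04943777 0.03143439] [ 0.50373978  0.29442744 -0.45578122]
```

View pics/c6.png

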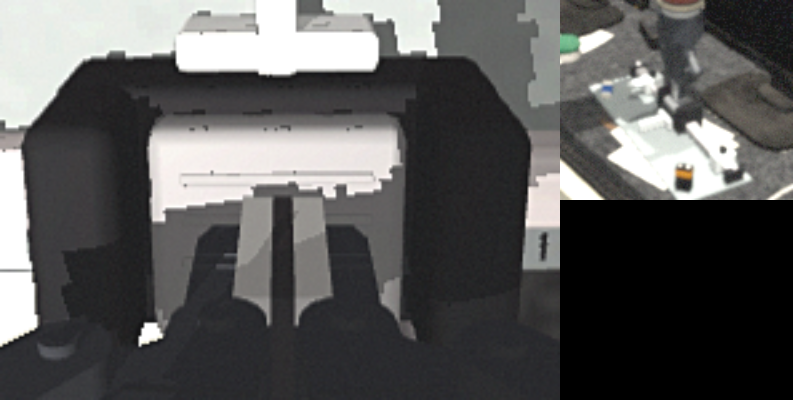

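The pad is still up (width 95.6 px, which means about 0.052 m high), and the tip is just above it. The finger end looks about 25–30 mm behind the reported TCP. Continuing down.

Request:
play_rows(
  linear=[
    [0,0,-0.001],
    [0,0,-0.001],
    [0,0,-0.001],
    [0,0,0],
  ],
  turn=[0,0,0,0],
)

```text
time: 8.52
tool_pos: [0.5207, 0.0494, 0.0283]
tool_rot: [-0.0, 0.1, 0.995, -0.0]
contact_force: [-0.1, 0.5, -0.3]
gripper_width: -0.002
grasp_force: 0.0
```

Request:
play_rows(
  linear=[
    [0,0,-0.001],
    [0,0,-0.001],
    [0,0,0],
  ],
  turn=[0,0,0],
)

```text
time: 8.9
tool_pos: [0.5209, 0.0494, 0.0268]
tool_rot: [0.0, 0.1, 0.995, 0.0]
contact_force: [0.1, 0.2, 2.1]
gripper_width: 0.001
grasp_force: 1.0
```

Request:
play_rows(
  linear=[
    [0,0,-0.001],
    [0,0,0],
    [0,0,0],
  ],
  turn=[0,0,0],
)

```text
time: 9.28
tool_pos: [0.521, 0.0494, 0.0258]
tool_rot: [0.0, 0.1, 0.995, 0.0]
contact_force: [-1.4, 0.0, 4.7]
gripper_width: 0.001
grasp_force: 2.3
```

Request:
play_rows(
  linear=[
    [0,0,-0.001],
    [0,0,-0.001],
    [0,0,0],
  ],
  turn=[0,0,0],
)

```text
time: 9.65
tool_pos: [0.521, 0.0494, 0.0239]
tool_rot: [0.0, 0.1, 0.995, -0.0]
contact_force: [-1.6, -0.6, 5.8]
gripper_width: 0.002
grasp_force: 3.1
```

Request:
play_rows(
  linear=[
    [0,0,-0.001],
    [0,0,-0.001],
    [0,0,-0.001],
    [0,0,0],
  ],
  turn=[0,0,0,0],
)

```text
time: 10.15
tool_pos: [0.521, 0.0494, 0.021]
tool_rot: [0.0, 0.1, 0.995, -0.0]
contact_force: [-2.2, 0.2, 6.8]
gripper_width: -0.001
grasp_force: 3.4
```

The force of about 6.8 N matches the spring at roughly 4–5 mm depth, so the brake is off. Now sliding towards +y along the rail.

Request:
play_rows(
  linear=[
    [0.001,0.005,0],
    [0.001,0.005,0],
    [0.001,0.005,0],
    [0.001,0.005,0],
    [0,0,0],
  ],
  turn=[0,0,0,0,0],
)

```text
time: 10.78
tool_pos: [0.5251, 0.07, 0.0211]
tool_rot: [0.0, 0.099, 0.995, 0.0]
contact_force: [-3.0, 1.8, 6.6]
gripper_width: 0.001
grasp_force: 3.4
```

```bash
python3 - <<'E'
from h import *
C=cam("wrist");im=grab_frame("wrist"); save("w7",im)
s=state();print(s["time"],s["tool_pos"],s["contact_force"])
cv2.imwrite("pics/c7.png",cv2.convertScaleAbs(im[:,:,::-1],alpha=1.5,beta=20))
E
```

```text
10.825 [0.52506475 0.06998394 0.02110406] [-2.17311718  0.86945486  6.94019779]
```

View pics/c7.png

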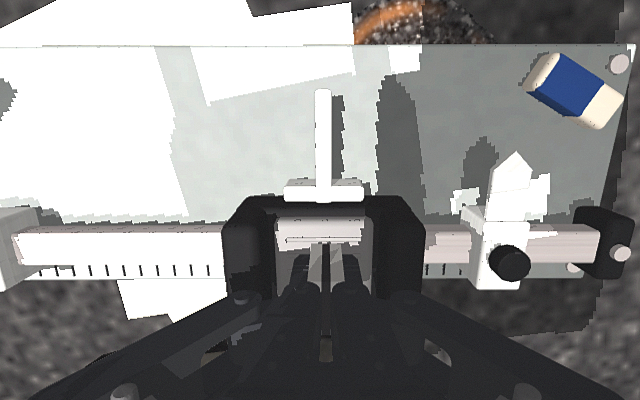

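The carriage follows the fingertip with the pad down. Its right edge is at column 425 and the marked stop starts at column 472, so about 30 mm is left.

Request:
play_rows(
  linear=[
    [0.001,0.005,0],
    [0.001,0.005,0],
    [0.001,0.005,0],
    [0.001,0.005,0],
    [0.0006,0.003,0],
    [0,0,0],
  ],
  turn=[0,0,0,0,0,0],
)

```text
time: 11.58
tool_pos: [0.5296, 0.0928, 0.0211]
tool_rot: [0.0, 0.1, 0.995, 0.0]
contact_force: [-2.1, 0.3, 6.7]
gripper_width: 0.007
grasp_force: 3.4
```

Request:
play_rows(
  linear=[
    [0.0006,0.003,0],
    [0.0006,0.003,0],
    [0,0,0],
  ],
  turn=[0,0,0],
)

```text
time: 11.95
tool_pos: [0.5308, 0.0988, 0.0211]
tool_rot: [0.0, 0.1, 0.995, 0.0]
contact_force: [-2.7, -0.3, 6.5]
gripper_width: -0.002
grasp_force: 3.4
```

Request:
play_rows(
  linear=[
    [0.0004,0.002,0],
    [0.0004,0.002,0],
    [0,0,0],
  ],
  turn=[0,0,0],
)

```text
time: 12.32
tool_pos: [0.5316, 0.1026, 0.0211]
tool_rot: [0.0, 0.1, 0.995, 0.0]
contact_force: [-3.9, -0.5, 7.9]
gripper_width: -0.003
grasp_force: 3.4
```

Request:
play_rows(
  linear=[
    [0.0004,0.002,0],
    [0.0004,0.002,0],
    [0,0,0],
  ],
  turn=[0,0,0],
)

```text
time: 12.7
tool_pos: [0.5329, 0.1055, 0.0213]
tool_rot: [0.001, 0.099, 0.995, -0.001]
contact_force: [-2.0, -3.0, 7.3]
gripper_width: -0.0
grasp_force: 3.4
```

Request:
play_rows(
  linear=[
    [0.0004,0.002,0],
    [0.0004,0.002,0],
    [0,0,0],
  ],
  turn=[0,0,0],
)

```text
time: 13.08
tool_pos: [0.5341, 0.1094, 0.0215]
tool_rot: [0.001, 0.099, 0.995, -0.001]
contact_force: [-1.0, -3.8, 7.0]
gripper_width: -0.001
grasp_force: 3.4
```

```bash
python3 - <<'E'
from h import *
im=grab_frame("wrist"); save("w8",im)
s=state();print(s["time"],s["tool_pos"],s["contact_force"])
cv2.imwrite("pics/c8.png",cv2.resize(cv2.convertScaleAbs(im[150:330,200:520,::-1],alpha=1.5,beta=20),None,fx=2.4,fy=2.4))
E
```

```text
13.125 [0.53409504 0.10942926 0.02149513] [-1.16221301 -3.91280763  7.02256816]
```

View pics/c8.png

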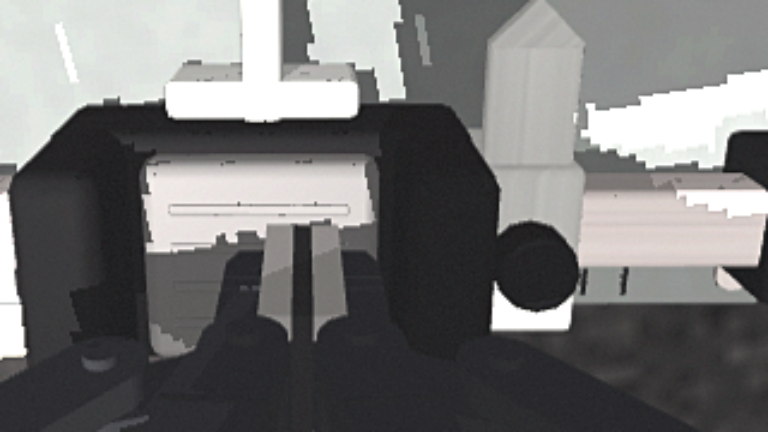

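The carriage is against the marked stop: it has stopped moving and the finger is slipping on the pad with about 3.9 N towards the stop. I'll lift straight up so the brake sets under that preload.

Request:
play_rows(
  linear=[
    [0,0,0.002],
    [0,0,0.002],
    [0,0,0.002],
    [0,0,0.003],
    [0,0,0.005],
    [0,0,0.02],
    [0,0,0.03],
    [0,0,0.04],
  ],
  turn=[0,0,0,0,0,0,0,0],
)

```text
time: 14.12
tool_pos: [0.5324, 0.1105, 0.1257]
tool_rot: [-0.001, 0.1, 0.995, -0.0]
contact_force: [1.0, 0.6, -0.5]
gripper_width: 0.0
grasp_force: 0.0
```

Request:
play_rows(
  linear=[
    [0,0,0.03],
    [0,0,0.02],
    [0,0,0],
    [0,0,0],
  ],
  turn=[0,0,0,0],
)

```text
time: 14.62
tool_pos: [0.5322, 0.1104, 0.1731]
tool_rot: [-0.001, 0.1, 0.995, -0.0]
contact_force: [-0.0, 0.7, -0.2]
gripper_width: -0.0
grasp_force: 0.0
```

```bash
python3 - <<'E'
from h import *
im=grab_frame("wrist"); save("w9",im)
s=state();print(s["time"],s["tool_pos"],s["contact_force"])
cv2.imwrite("pics/c9.png",cv2.resize(cv2.convertScaleAbs(im[130:280,240:500,::-1],alpha=1.5,beta=20),None,fx=3,fy=3))
E
```

```text
14.675 [0.53192456 0.11038198 0.17264152] [ 0.30818958  0.11304619 -0.28888952]
```

View pics/c9.png

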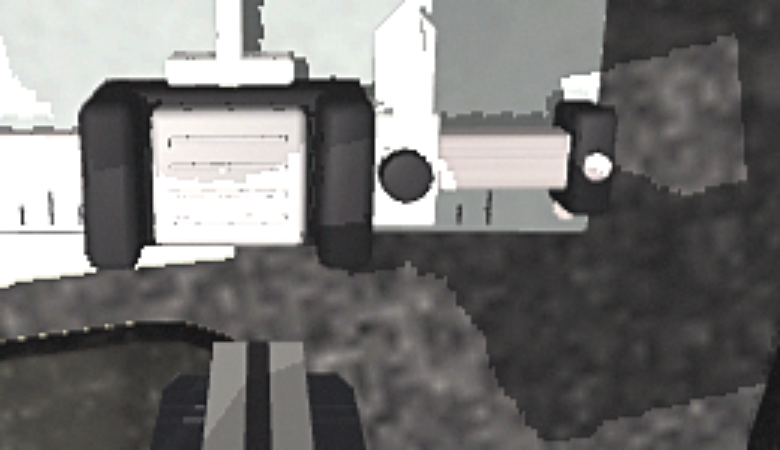

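The carriage's edge (crop column 373) meets the marked stop's face with no gap. The pad is up and the hand is well clear.

```bash
python3 -c "
from plant import *
print(job_done())"
```

```text
the job is handed in; nothing more can be done
None
```

The carriage is up against the stop with the pointed tab, with the pad up so the brake is on and the arm clear; the job was handed in at about 14.7 s, with nothing else seen to move.

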